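# Line up the tasting-counter extras by height

## Task

Take the pepper mill, the white-lidded honey jar, the red-lidded olive jar and the flat fish tin from the front of the worktop and set them on the four marble tiles in order of height, one on the middle of each tile: the tallest on the end tile next to the yellow price card that stands in line with the row, then down to the lowest at the other end of the row. Keep them upright all the way and leave the price card and the blue and gold pate tin at the ends of the row where they stand.

Things in the scene. Friction and masses are not known exactly. Their poses are not given: they have to be found in the camera images.
- pepper_mill: brown turned-wood pepper mill, round, 170 mm tall (the tallest) and 58 mm across at its widest, standing upright. Its round wooden head, about 50 mm across, lies between 123 and 159 mm above the base, with a 12 mm metal knob on top; the head is fixed to the body. About 0.18 kg. Origin: centre of its underside, z up.
- honey_jar: round glass jar of amber honey with a white lid and a black label, 99 mm tall (second tallest), about 60 mm across, lid 57 mm across, upright near the front edge (the jars at the back, behind the tiles, are fixed stock). About 0.44 kg. Origin: centre of its underside, z up.
- olive_jar: round glass jar with a red lid and pale green contents, 86 mm tall (third tallest), 62 mm across, lid 56 mm across, upright near the front edge (the jars at the back, behind the tiles, are fixed stock). About 0.36 kg. Origin: centre of its underside, z up.
- fish_tin: flat silver fish tin with a dark blue top and rounded ends, 24 mm tall (the lowest), 63 mm wide along its x and 105 mm long along its y, lying flat. About 0.15 kg. Origin: centre of its underside, z up.
- tile_1: round white marble tile with a thin brass ring, 80 mm across, 6 mm thick, fixed. Origin: centre of its underside, on the worktop. z up, y along the row of tiles towards tile_1, x square to the row, away from the robot. The left end (largest y) of the straight row of four; neighbouring tile centres are 100 mm apart. Farther left, beyond y = 0.4 m, a tall stock stand: keep the arm clear of it.
- tile_2: round white marble tile with a thin brass ring, 80 mm across, 6 mm thick, fixed. Origin: centre of its underside, on the worktop. z up, y along the row of tiles towards tile_1, x square to the row, away from the robot. Second from the left.
- tile_3: round white marble tile with a thin brass ring, 80 mm across, 6 mm thick, fixed. Origin: centre of its underside, on the worktop. z up, y along the row of tiles towards tile_1, x square to the row, away from the robot. Third from the left.
- tile_4: round white marble tile with a thin brass ring, 80 mm across, 6 mm thick, fixed. Origin: centre of its underside, on the worktop. z up, y along the row of tiles towards tile_1, x square to the row, away from the robot. The right end (smallest y) of the row.
- price_card: yellow price card upright in a small wooden foot, 24 mm deep, 62 mm wide (along its y) and 59 mm tall, loose; it stands in line with the row, its centre 110 mm beyond the centre of one end tile (tile_1 or tile_4), and marks the end for the tallest thing. Do not disturb it. Origin: centre of its underside.
- pate_tin: round tin with a blue label and a gold lid, 75 mm across and 58 mm tall, loose; it stands 110 mm beyond the end tile at the other end of the row from the price card. A bystander that stays where it is. Origin: centre of its underside.

How it is judged (in metres and radians):
At the end, for the whole second after the job is handed in: Counting from the end tile beside the yellow price card, the pepper mill, the honey jar, the olive jar and the fish tin stand on the four tiles in that order, each with its centre within 15 mm of its tile's centre, resting on the tile, upright to within 0.1 rad, released and at rest (((horizontal distance between price_card and tile_1 below 0.17 m and horizontal distance between pepper_mill and tile_1 below 0.015 m and z of pepper_mill in the frame of tile_1 between 0.003 and 0.011 m and horizontal distance between honey_jar and tile_2 below 0.015 m and z of honey_jar in the frame of tile_2 between 0.003 and 0.011 m and horizontal distance between olive_jar and tile_3 below 0.015 m and z of olive_jar in the frame of tile_3 between 0.003 and 0.011 m and horizontal distance between fish_tin and tile_4 below 0.015 m and z of fish_tin in the frame of tile_4 between 0.003 and 0.011 m) or (horizontal distance between price_card and tile_4 below 0.17 m and horizontal distance between pepper_mill and tile_4 below 0.015 m and z of pepper_mill in the frame of tile_4 between 0.003 and 0.011 m and horizontal distance between honey_jar and tile_3 below 0.015 m and z of honey_jar in the frame of tile_3 between 0.003 and 0.011 m and horizontal distance between olive_jar and tile_2 below 0.015 m and z of olive_jar in the frame of tile_2 between 0.003 and 0.011 m and horizontal distance between fish_tin and tile_1 below 0.015 m and z of fish_tin in the frame of tile_1 between 0.003 and 0.011 m)) and angle between each of pepper_mill, honey_jar, olive_jar, fish_tin's own z axis and vertical below 0.1 rad and linear speed of each of pepper_mill, honey_jar, olive_jar, fish_tin below 0.02 m/s and angular speed of each of pepper_mill, honey_jar, olive_jar, fish_tin below 0.2 rad/s); the robot touches nothing.
It fails at once if the price card or the pate tin is moved by more than 30 mm (distance of any of price_card, pate_tin from where it was at the start of the episode above 0.03 m).
It fails at once if one of the four things is tipped over (more than 0.7 rad from upright) (angle between any of pepper_mill, honey_jar, olive_jar, fish_tin's own z axis and vertical above 0.7 rad).
It also fails if it takes over 120 s, if anything falls off the work surface, if the arm or the gripper's body presses on something with over 40 N, if the wrist force passes 120 N, or if a joint passes its speed limit or range.

## Robot

A 7-joint arm with a two-finger parallel gripper is mounted at the origin on a cart in front of the work surface, level with it; the furniture and walls round the work are solid. World frame = base frame: x ahead of the robot, y to its left, z up, the work surface at z = 0. Lengths are in m, angles in degrees, forces in N, time in s.
With the tool pointing down it reaches from about 0.425 to 0.875 m from the base axis. Payload 4.7 kg.
Tool frame: the origin (TCP) lies midway between the tips of the shut fingers; the grasp point (between the pads) lies 19 mm behind it; z points along the fingers, y is the line along which they close (so a half turn about z gives the same grasp; the last joint's range is limited). The gripper opens to 87 mm and grips with 3 to 60 N. Pads are 19 mm wide; open, the fingers measure 117 mm over their backs; the gripper's body (75 mm by 190 mm) begins 51 mm behind the grasp point.
Start: joints at [70.422, 18.392, -4.016, 83.108, 1.295, 78.541, -3.26], TCP at [0.226, -0.609, 0.223] pointing down, gripper open.
Joint ranges: [-163.93, 163.93], [-17.29, 119.83], [-79.2, 71.16], [3.27, 140.29], [-89.18, 269.18], [5.43, 117.66], [-154.24, 154.24]. Speed limits (degrees/s): [147.25, 147.25, 180, 180, 180, 180, 180].

## Interface

Orientations are given as [roll, pitch, yaw] about the fixed x, y, z axes, in that order (R = Rz(yaw) Ry(pitch) Rx(roll)).
In Python, from cell import env gives the robot as it stands.
- The arm moves only by the tool step_arm, never from a script. Its argument "moves" is a list of rows, each an object with "dp": the shift along the tool's x, y, z in mm, a list of three; "dr": the turn, a rotation vector about the tool's x, y, z in rad, a list of three; "fingers": the closure, from 0 (fully open) to 1 (shut). In form: [{"dp": [dx, dy, dz], "dr": [ax, ay, az], "fingers": fingers}, ...]. A call has exactly 5 rows; each row shifts and turns the commanded pose from where the row before left it, along the tool's axes as they then stand; what a row does not reach is not made up. A row lasts 1/8 s, in which the tool goes at most 62.5 mm and 10.7 degrees, less where a joint would pass 70% of its speed; a pose out of reach is approached as far as the arm can. A call with a gripper value outside its range is refused whole. The fingers move at their own pace and stop on an object; "squeeze" is the grip in N (left out, the last holds). Time passes only in rows, so rows that do not move let the fingers close, or fill a call up. It gives the time, the measured TCP pose, the force, the opening and the grip force at its end, in the units of the state.
- env.get_obs(): the state, without advancing time (a new reading comes with each control period).
- env.read_camera(name): name is "scene" or "top"; returns the picture (420x560x3 uint8, red, green, blue); there is no depth.
- env.camera_model(name): a dict with "fx", "fy", "cx", "cy" (pixels), "R" (3x3) and "t" (3): a world point X has camera coordinates R X + t. Camera axes: x right, y down, z forward; pixel columns grow to the right and rows downward; lengths in m; the calibration is good to about 2 mm. A picture is of the moment at which its call begins. camera_model takes no time and is no camera call.
- env.sign_off(): hands the job in; it is judged then, once.
The state is a dict: "time_s": time; "qpos": joint angles; "joint_velocities": joint speeds; "effort": joint torques, N m; "tool_pos": TCP position; "tool_rot": TCP orientation; "force": force on the tool from outside, world axes, zero at the start; "wrist_torque": the same for the moment, N m; "grip_width": finger opening in m; "grasp_force": force on a finger pad.
Only numpy, scipy, OpenCV 4.12 (cv2) and the standard library are available. Lean on these libraries where they do the work, as an engineer would, in place of code of your own. Each camera call takes 0.05 s, during which the arm holds its last target. There are 200 camera calls.

## Working session

There is one attempt and no reset: what is moved stays moved. The work goes in short steps, Python scripts to look and compute and a tool call to move; the robot and the scene stay as the last step left them, time stands still between calls to the robot, and variables do not carry over. Pictures are saved under pics/ and viewed, at most 14 in all, crops included, and the job is handed in when it is done.

Besides the shell and the picture viewer there is one more tool, called after "Emit:" by a JSON object that holds its "op" and its "data", one argument or row to a line. step_arm: Moves the arm, as the interface text tells. Its arguments: {"type":"object","properties":{"moves":{"type":"array","items":{"type":"object","properties":{"dp":{"type":"array","items":{"type":"number"}},"dr":{"type":"array","items":{"type":"number"}},"fingers":{"type":"number"}}}},"squeeze":{"type":"number"}},"required":["moves"]}

```bash
mkdir -p pics
python3 - <<'E'
from cell import env
import cv2,numpy as np
o=env.get_obs();print({k:np.round(v,3) for k,v in o.items()})
for n in("scene","top"):
    im=env.read_camera(n);cv2.imwrite(f"pics/{n}0.png",im[:,:,::-1]);m=env.camera_model(n)
    print(n,m, -np.array(m["R"]).T@np.array(m["t"]))
E
```

```text
{'time_s': np.float64(0.0), 'qpos': array([70.423, 18.438, -4.017, 83.174,  1.295, 78.54 , -3.259]), 'joint_velocities': array([ 0.073,  0.02 ,  0.062, -0.052,  0.056,  0.012, -0.065]), 'effort': array([-0.0000e+00, -4.9129e+01, -4.0400e-01, -3.1252e+01, -6.4000e-02,
        4.4000e-02,  0.0000e+00]), 'tool_pos': array([ 0.226, -0.609,  0.221]), 'tool_rot': array([-1.79893e+02,  5.00000e-03,  2.03890e+01]), 'force': array([-0.693,  0.047,  0.087]), 'wrist_torque': array([-0.02 ,  0.004,  0.07 ]), 'grasp_force': np.float64(0.0), 'grip_width': np.float64(0.087)}
scene {'fx': 513.9739678464025, 'fy': 513.9739678464025, 'cx': 279.93656117009203, 'cy': 212.31966210362026, 'R': array([[-0.44684449, -0.89446116,  0.01640859],
       [-0.66708244,  0.32091983, -0.67231799],
       [ 0.59609649, -0.31136747, -0.74008059]]), 't': array([0.28677822, 0.37312623, 0.97365194])} [-0.20333928  0.43993191  0.96673476]
top {'fx': 457.4224504160776, 'fy': 457.4224504160776, 'cx': 278.6519065574947, 'cy': 196.91228977451917, 'R': array([[-2.42056043e-02, -9.99706964e-01,  2.73037516e-04],
       [-9.86477968e-01,  2.38410084e-02, -1.62150622e-01],
       [ 1.62096596e-01, -4.19429928e-03, -9.86765981e-01]]), 't': array([0.03690003, 0.54828144, 1.06926057])} [0.36843725 0.02830243 1.14400406]
```

View pics/scene0.png

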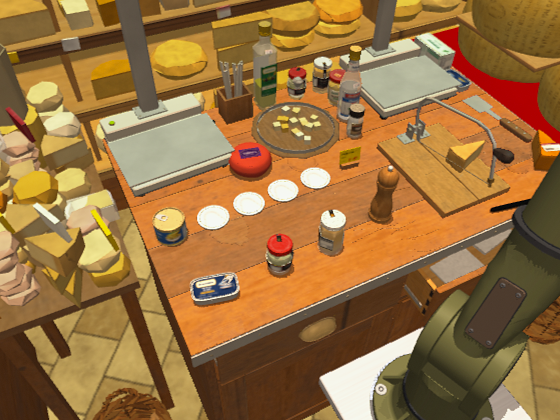

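View pics/top0.png

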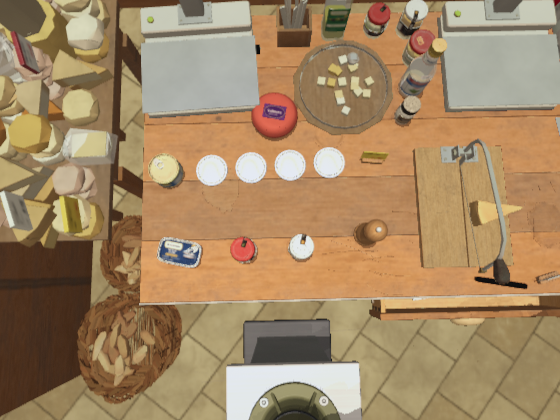

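The top view shows tiles at (212,170), (251,167), (290,165), (329,162), with left being +y. The price card is at (375,156), beside tile_4, and the pate tin at (166,170), beside tile_1. So the mill goes to tile_4, honey to tile_3, olive to tile_2 and fish to tile_1. In the front row, fish is at (179,252), olive at (243,250), honey at (302,247) and mill at (372,232).

```bash
cat > h.py <<'E'
import cv2,numpy as np
from cell import env
def ray(n,uv):
    m=env.camera_model(n);R=np.array(m["R"]);t=np.array(m["t"])
    d=R.T@np.array([(uv[0]-m["cx"])/m["fx"],(uv[1]-m["cy"])/m["fy"],1]);return -R.T@t,d/np.linalg.norm(d)
def onz(n,uv,z):
    c,d=ray(n,uv);return c+d*(z-c[2])/d[2]
def tri(a,b):
    c1,d1=ray("scene",a);c2,d2=ray("top",b)
    s=np.linalg.lstsq(np.c_[d1,-d2],c2-c1,rcond=None)[0]
    p,q=c1+s[0]*d1,c2+s[1]*d2;return (p+q)/2,np.linalg.norm(p-q)
def blobs(im,box,f,amin=30):
    x0,y0,x1,y1=box;hsv=cv2.cvtColor(im[y0:y1,x0:x1],cv2.COLOR_RGB2HSV).astype(int)
    k=f(hsv[...,0],hsv[...,1],hsv[...,2]).astype(np.uint8)
    k=cv2.morphologyEx(k,cv2.MORPH_CLOSE,np.ones((3,3)))
    cs,_=cv2.findContours(k,cv2.RETR_EXTERNAL,cv2.CHAIN_APPROX_NONE)
    out=[]
    for c in cs:
        if cv2.contourArea(c)>amin:
            c=cv2.convexHull(c)+np.array([x0,y0]); out.append((cv2.fitEllipse(c),cv2.contourArea(c)))
    return out
E
python3 - <<'E'
from h import *
S=cv2.imread("pics/scene0.png")[:,:,::-1].copy();T=cv2.imread("pics/top0.png")[:,:,::-1].copy()
white=lambda h,s,v:(s<60)&(v>150); red=lambda h,s,v:((h<6)|(h>172))&(s>150)&(v>90)
for n,im,tb,hb,ob in(("scene",S,(190,160,335,235),(315,205,350,235),(262,230,298,262)),("top",T,(190,140,350,190),(285,230,318,262),(228,235,260,265))):
    for nm,b,f in(("tile",tb,white),("honey",hb,white),("olive",ob,red)):
        for e,a in blobs(im,b,f): print(n,nm,np.round(e[0],1),np.round(e[1],1),round(e[2]),a, np.round(onz(n,e[0],{"tile":.006,"honey":.099,"olive":.086}[nm]),4))
a=cv2.resize(S[155:310,150:420],None,fx=2.9,fy=2.9,interpolation=3)
cv2.imwrite("pics/c1.png",cv2.resize(S[160:310,180:410],None,fx=3.4,fy=3.4,interpolation=3)[:,:,::-1])
cv2.imwrite("pics/c2.png",cv2.resize(T[145:280,145:405],None,fx=3,fy=3,interpolation=3)[:,:,::-1])
E
```

```text
Traceback (most recent call last):
  File "h.py", line 20, in blobs
    c=cv2.convexHull(c)+np.array([x0,y0]); out.append((cv2.fitEllipse(c),cv2.contourArea(c)))
                                                       ~~~~~~~~~~~~~~^^^
cv2.error: OpenCV(4.12.0) /io/opencv/modules/imgproc/src/shapedescr.cpp:361: error: (-201:Incorrect size of input array) There should be at least 5 points to fit the ellipse in function 'fitEllipseNoDirect'
```

```bash
sed -i 's/np.array(\[x0,y0\])/np.array([x0,y0],np.int32)/' h.py
python3 - <<'E'
from h import *
S=cv2.imread("pics/scene0.png")[:,:,::-1].copy();T=cv2.imread("pics/top0.png")[:,:,::-1].copy()
white=lambda h,s,v:(s<60)&(v>150); red=lambda h,s,v:((h<6)|(h>172))&(s>150)&(v>90)
for n,im,tb,hb,ob in(("scene",S,(190,160,335,235),(315,205,350,235),(262,230,298,262)),("top",T,(190,140,350,190),(285,230,318,262),(228,235,260,265))):
    for nm,b,f in(("tile",tb,white),("honey",hb,white),("olive",ob,red)):
        for e,a in blobs(im,b,f): print(n,nm,np.round(e[0],1),np.round(e[1],1),round(e[2]),a, np.round(onz(n,e[0],{"tile":.006,"honey":.099,"olive":.086}[nm]),4))
cv2.imwrite("pics/c1.png",cv2.resize(S[160:310,180:410],None,fx=3.4,fy=3.4,interpolation=3)[:,:,::-1])
cv2.imwrite("pics/c2.png",cv2.resize(T[145:280,145:405],None,fx=3,fy=3,interpolation=3)[:,:,::-1])
E
```

```text
Traceback (most recent call last):
  File "h.py", line 20, in blobs
    c=cv2.convexHull(c)+np.array([x0,y0],np.int32); out.append((cv2.fitEllipse(c),cv2.contourArea(c)))
                                                                ~~~~~~~~~~~~~~^^^
cv2.error: OpenCV(4.12.0) /io/opencv/modules/imgproc/src/shapedescr.cpp:361: error: (-201:Incorrect size of input array) There should be at least 5 points to fit the ellipse in function 'fitEllipseNoDirect'
```

```bash
sed -i 's/            c=cv2.convexHull(c)/            if len(cv2.convexHull(c))<5: continue\n            c=cv2.convexHull(c)/' h.py
python3 - <<'E'
from h import *
S=cv2.imread("pics/scene0.png")[:,:,::-1].copy();T=cv2.imread("pics/top0.png")[:,:,::-1].copy()
white=lambda h,s,v:(s<60)&(v>150); red=lambda h,s,v:((h<6)|(h>172))&(s>150)&(v>90)
for n,im,tb,hb,ob in(("scene",S,(190,160,335,235),(315,205,350,235),(262,230,298,262)),("top",T,(190,140,350,190),(285,230,318,262),(228,235,260,265))):
    for nm,b,f in(("tile",tb,white),("honey",hb,white),("olive",ob,red)):
        for e,a in blobs(im,b,f): print(n,nm,np.round(e[0],1),np.round(e[1],1),round(e[2]),a, np.round(onz(n,e[0],{"tile":.006,"honey":.099,"olive":.086}[nm]),4))
cv2.imwrite("pics/c1.png",cv2.resize(S[160:310,180:410],None,fx=3.4,fy=3.4,interpolation=3)[:,:,::-1])
cv2.imwrite("pics/c2.png",cv2.resize(T[145:280,145:405],None,fx=3,fy=3,interpolation=3)[:,:,::-1])
E
```

```text
scene tile [337.6 220.7] [20.1 34.7] 106 194.0 [ 0.4828 -0.0812  0.006 ]
scene tile [212.7 217. ] [23.6 32.2] 83 577.5 [0.6293 0.1941 0.006 ]
scene tile [248.5 203.2] [22.5 31.1] 87 537.0 [0.6337 0.0943 0.006 ]
scene tile [282.5 190.1] [21.3 30.2] 91 485.0 [ 0.6382 -0.0057  0.006 ]
scene tile [315.  177.7] [20.3 29.5] 95 456.5 [ 0.6422 -0.1056  0.006 ]
scene honey [332.9 219.5] [20.  24.2] 100 353.0 [ 0.4242 -0.0233  0.099 ]
scene olive [279.4 244.6] [21.9 25.4] 92 424.0 [0.4211 0.1131 0.086 ]
top tile [211.4 169.9] [30.9 31.6] 53 746.0 [0.6293 0.1929 0.006 ]
top tile [250.6 167.4] [31.  31.3] 61 754.0 [0.6334 0.0931 0.006 ]
top tile [289.7 164.8] [31.  31.2] 103 744.0 [ 0.6377 -0.0066  0.006 ]
top tile [328.7 162.2] [30.7 31.3] 116 737.5 [ 0.6421 -0.1065  0.006 ]
top honey [300.7 246.4] [24.8 25.6] 56 473.5 [ 0.4248 -0.0235  0.099 ]
top olive [242.3 248.9] [23.7 24.1] 144 434.5 [0.4232 0.1104 0.086 ]
```

View pics/c1.png

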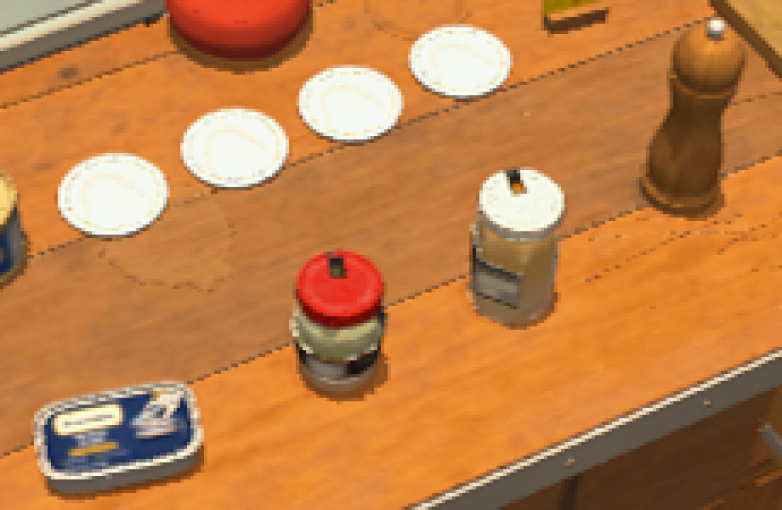

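View pics/c2.png

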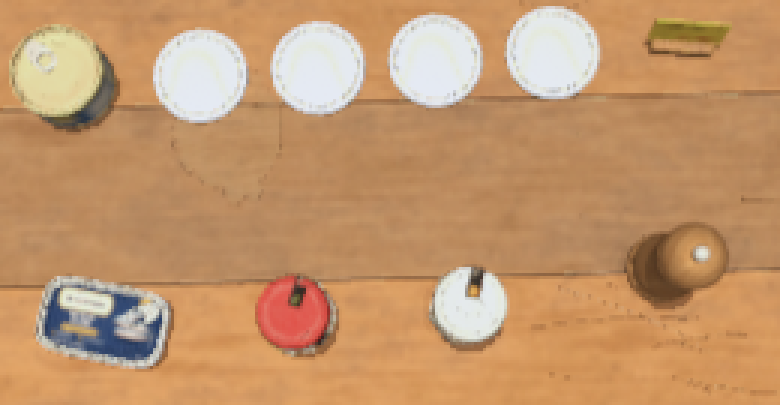

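The crops show the knob at about scene (390,168) and top (379,230), and the fish tin turned about 10° from the row. Both jar lids carry a dark clip on the rear edge. Next I measure the mill, the fish tin and the heights.

Run:
```python
from h import *
S=cv2.imread("pics/scene0.png")[:,:,::-1].copy();T=cv2.imread("pics/top0.png")[:,:,::-1].copy()
for nm,a,b in (("t1",(212.7,217),(211.4,169.9)),("t2",(248.5,203.2),(250.6,167.4)),("t3",(282.5,190.1),(289.7,164.8)),("t4",(315,177.7),(328.7,162.2)),("honey",(332.9,219.5),(300.7,246.4)),("olive",(279.4,244.6),(242.3,248.9))):
    p,e=tri(a,b);print(nm,np.round(p,4),round(e,4))
kn=lambda h,s,v:(s<75)&(v>110)
k=[]
for n,im,b in(("scene",S,(382,160,398,174)),("top",T,(370,222,388,238))):
    r=blobs(im,b,kn,6);print(n,[(np.round(e[0],1),np.round(e[1],1)) for e,a in r]); k.append(max(r,key=lambda q:q[1])[0][0])
print("knob",*tri(*k), onz("scene",k[0],.167),onz("top",k[1],.167))
blue=lambda h,s,v:((h>95)&(h<135)&(s>60))|((s<70)&(v>120))
c=[]
for n,im,b in(("scene",S,(183,265,246,305)),("top",T,(150,232,206,270))):
    x0,y0,x1,y1=b;hsv=cv2.cvtColor(im[y0:y1,x0:x1],cv2.COLOR_RGB2HSV).astype(int)
    m=cv2.morphologyEx(((hsv[...,0]>95)&(hsv[...,0]<135)&(hsv[...,1]>90)).astype(np.uint8),cv2.MORPH_CLOSE,np.ones((5,5)))
    q=max(cv2.findContours(m,0,1)[0],key=cv2.contourArea)+np.array([x0,y0],np.int32)
    w=np.array([onz(n,p[0],.023)[:2] for p in q],np.float32)
    print(n,"fish rect",cv2.minAreaRect(w)); r=cv2.minAreaRect(q);M=cv2.moments(cv2.convexHull(q));c.append((M['m10']/M['m00'],M['m01']/M['m00']))
print(c,*tri(*c))
for nm,u in(("cheese near",(275,138)),("cheese top",(275,96)),("pate",(166,170)),("card",(375,160))): print(nm,onz("top",u,.03))
```

```text
t1 [0.6297 0.1935 0.005 ] 0.001
t2 [0.6338 0.0936 0.0054] 0.0012
t3 [ 0.6381 -0.0062  0.0056] 0.0012
t4 [ 0.6424 -0.1062  0.0057] 0.0007
honey [ 0.4249 -0.0236  0.098 ] 0.0001
olive [0.4236 0.1112 0.0819] 0.0012
scene [(array([390. , 167.5]), array([3.4, 4.2]))]
top [(array([378.5, 229. ]), array([4.9, 5.3]))]
knob [ 0.4546913  -0.18678257  0.1675119 ] 0.0019072632852430813 [ 0.45559196 -0.1863403   0.167     ] [ 0.454172   -0.18767371  0.167     ]
scene fish rect ((0.4234582781791687, 0.2700854539871216), (0.09122411906719208, 0.04871611297130585), 76.58662414550781)
top fish rect ((0.4184080958366394, 0.25232699513435364), (0.05512303486466408, 0.04799460992217064), 76.04325103759766)
[(214.0206511175899, 286.6533041788144), (186.1364864864865, 254.34099099099097)] [0.42176242 0.26193712 0.01535493] 0.0191779813787933
cheese near [0.7021481  0.02912881 0.03      ]
cheese top [0.81347548 0.02657747 0.03      ]
pate [0.62616227 0.30256648 0.03      ]
card [ 0.63915476 -0.21962966  0.03      ]
```

Heights agree: tiles 5–6 mm, honey 98, knob 168, olive 82 (the clip and lid side bias it low). Moving now, olive jar first.

Emit:
{"op": "step_arm", "data": {
  "moves": [
    {"dp":[0,0,-50],"dr":[0,0,0.178],"fingers":0},
    {"dp":[0,0,-50],"dr":[0,0,0.178],"fingers":0},
    {"dp":[32,-48,0],"dr":[0,0,0],"fingers":0},
    {"dp":[32,-48,0],"dr":[0,0,0],"fingers":0},
    {"dp":[32,-48,0],"dr":[0,0,0],"fingers":0}
  ],
  "squeeze": 25
}}

```text
time_s: 0.72
tool_pos: [0.3232, -0.4636, 0.3222]
tool_rot: [-180.0, 0.0, -0.0]
force: [0.4, -0.9, -0.2]
grip_width: 0.0869
grasp_force: 0.0
```

Emit:
{"op": "step_arm", "data": {
  "moves": [
    {"dp":[32,-48,0],"dr":[0,0,0],"fingers":0},
    {"dp":[32,-48,0],"dr":[0,0,0],"fingers":0},
    {"dp":[32,-48,0],"dr":[0,0,0],"fingers":0},
    {"dp":[20,-48,0],"dr":[0,0,0],"fingers":0},
    {"dp":[0,0,0],"dr":[0,0,0],"fingers":0}
  ]
}}

```text
time_s: 1.35
tool_pos: [0.4408, -0.2681, 0.3226]
tool_rot: [-179.9, -0.0, 0.5]
force: [-0.1, 0.0, -1.2]
grip_width: 0.0867
grasp_force: 0.0
```

Run:
```python
from h import *
T=cv2.imread("pics/top0.png")[:,:,::-1].copy()
x0,y0,x1,y1=150,230,208,272;lab=cv2.cvtColor(T[y0:y1,x0:x1],cv2.COLOR_RGB2LAB).astype(int)
m=(lab[...,2]<150).astype(np.uint8); m=cv2.morphologyEx(m,cv2.MORPH_CLOSE,np.ones((3,3)))
q=cv2.convexHull(max(cv2.findContours(m,0,1)[0],key=cv2.contourArea)+np.array([x0,y0],np.int32))
w=np.array([onz("top",p[0],.022)[:2] for p in q],np.float32);print(cv2.minAreaRect(w),cv2.boundingRect(q))
```

```text
((0.4230347275733948, 0.2698363959789276), (0.10692059248685837, 0.06464025378227234), 77.39602661132812) (157, 237, 45, 31)
```

Emit:
{"op": "step_arm", "data": {
  "moves": [
    {"dp":[0,-54,0],"dr":[0,0,0],"fingers":0},
    {"dp":[0,-54,0],"dr":[0,0,0],"fingers":0},
    {"dp":[0,-54,0],"dr":[0,0,0],"fingers":0},
    {"dp":[0,-54,0],"dr":[0,0,0],"fingers":0},
    {"dp":[0,-54,0],"dr":[0,0,0],"fingers":0}
  ]
}}

```text
time_s: 1.98
tool_pos: [0.4382, -0.0027, 0.3224]
tool_rot: [180.0, -0.0, -0.1]
force: [0.3, 0.5, 0.8]
grip_width: 0.0868
grasp_force: 0.0
```

Emit:
{"op": "step_arm", "data": {
  "moves": [
    {"dp":[-8,-54,0],"dr":[0,0,0],"fingers":0},
    {"dp":[-9,-54,0],"dr":[0,0,0],"fingers":0},
    {"dp":[0,0,60],"dr":[0,0,0],"fingers":0},
    {"dp":[0,0,60],"dr":[0,0,0],"fingers":0},
    {"dp":[0,0,0],"dr":[0,0,0],"fingers":0}
  ]
}}

```text
time_s: 2.6
tool_pos: [0.418, 0.1031, 0.1986]
tool_rot: [179.9, 0.5, -0.1]
force: [0.7, -0.4, 0.4]
grip_width: 0.0873
grasp_force: 0.0
```

Emit:
{"op": "step_arm", "data": {
  "moves": [
    {"dp":[0,0,50],"dr":[0,0,0],"fingers":0},
    {"dp":[0,0,0],"dr":[0,0,0],"fingers":0},
    {"dp":[0,0,0],"dr":[0,0,0],"fingers":0},
    {"dp":[0,0,0],"dr":[0,0,0],"fingers":0},
    {"dp":[0,0,0],"dr":[0,0,0],"fingers":0}
  ]
}}

```text
time_s: 3.22
tool_pos: [0.4225, 0.1047, 0.1539]
tool_rot: [180.0, -0.1, -0.0]
force: [-0.5, 0.1, 0.3]
grip_width: 0.0872
grasp_force: 0.0
```

Run:
```python
from h import *
o=env.get_obs();print(o["tool_pos"],o["tool_rot"],o["qpos"])
for n in("scene","top"): cv2.imwrite(f"pics/{n}1.png",env.read_camera(n)[:,:,::-1])
a=cv2.imread("pics/scene1.png")[140:320,150:420];b=cv2.imread("pics/top1.png")[130:310,130:400]
cv2.imwrite("pics/v1.png",cv2.resize(np.hstack([a,b]),(800,267)))
```

```text
[0.42254023 0.10471373 0.15391496] [ 1.79989408e+02 -1.36833704e-01 -2.33036196e-02] [  29.64343889   -5.08832867  -44.39278567  115.84239583   -3.79637015
   67.71246591 -103.22598689]
```

View pics/v1.png

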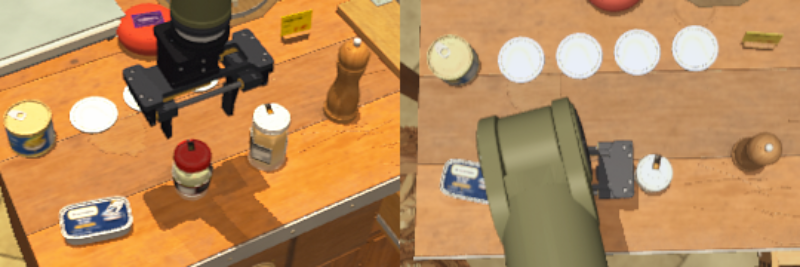

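The gripper is over the olive jar with fingers either side, the lid at (192,155) in the left half. Descending.

Emit:
{"op": "step_arm", "data": {
  "moves": [
    {"dp":[1,-6,40],"dr":[0,0,0],"fingers":0},
    {"dp":[0,0,45],"dr":[0,0,0],"fingers":0},
    {"dp":[0,0,38],"dr":[0,0,0],"fingers":0},
    {"dp":[0,0,0],"dr":[0,0,0],"fingers":0},
    {"dp":[0,0,0],"dr":[0,0,0],"fingers":0}
  ]
}}

```text
time_s: 3.95
tool_pos: [0.4236, 0.111, 0.0308]
tool_rot: [-180.0, -0.1, -0.0]
force: [0.2, -0.3, 0.5]
grip_width: 0.0869
grasp_force: 0.0
```

Emit:
{"op": "step_arm", "data": {
  "moves": [
    {"dp":[0,0,0],"dr":[0,0,0],"fingers":1},
    {"dp":[0,0,0],"dr":[0,0,0],"fingers":1},
    {"dp":[0,0,0],"dr":[0,0,0],"fingers":1},
    {"dp":[0,0,0],"dr":[0,0,0],"fingers":1},
    {"dp":[0,0,0],"dr":[0,0,0],"fingers":1}
  ]
}}

```text
time_s: 4.58
tool_pos: [0.4227, 0.1108, 0.0298]
tool_rot: [180.0, -0.0, -0.0]
force: [-0.6, 0.5, 3.3]
grip_width: 0.0553
grasp_force: 25.0
```

Emit:
{"op": "step_arm", "data": {
  "moves": [
    {"dp":[0,0,-40],"dr":[0,0,0],"fingers":1},
    {"dp":[0,0,-40],"dr":[0,0,0],"fingers":1},
    {"dp":[40,4,0],"dr":[0,0,0],"fingers":1},
    {"dp":[40,4,0],"dr":[0,0,0],"fingers":1},
    {"dp":[40,4,0],"dr":[0,0,0],"fingers":1}
  ]
}}

```text
time_s: 5.2
tool_pos: [0.5429, 0.0978, 0.1086]
tool_rot: [180.0, 0.1, -0.0]
force: [-0.4, 0.5, -3.6]
grip_width: 0.0551
grasp_force: 25.1
```

Emit:
{"op": "step_arm", "data": {
  "moves": [
    {"dp":[40,3,0],"dr":[0,0,0],"fingers":1},
    {"dp":[35,2,0],"dr":[0,0,0],"fingers":1},
    {"dp":[16,0,0],"dr":[0,0,0],"fingers":1},
    {"dp":[0,0,0],"dr":[0,0,0],"fingers":1},
    {"dp":[0,0,0],"dr":[0,0,0],"fingers":1}
  ]
}}

```text
time_s: 5.82
tool_pos: [0.632, 0.0937, 0.1084]
tool_rot: [180.0, 0.2, 0.0]
force: [0.7, 0.8, -4.4]
grip_width: 0.0548
grasp_force: 25.0
```

Emit:
{"op": "step_arm", "data": {
  "moves": [
    {"dp":[0,0,30],"dr":[0,0,0],"fingers":1},
    {"dp":[0,0,20],"dr":[0,0,0],"fingers":1},
    {"dp":[0,0,10],"dr":[0,0,0],"fingers":1},
    {"dp":[0,0,0],"dr":[0,0,0],"fingers":1},
    {"dp":[0,0,0],"dr":[0,0,0],"fingers":1}
  ]
}}

```text
time_s: 6.45
tool_pos: [0.6342, 0.0939, 0.0505]
tool_rot: [-180.0, -0.1, -0.0]
force: [0.7, -0.3, -3.6]
grip_width: 0.0551
grasp_force: 25.0
```

Run:
```python
from h import *
o=env.get_obs();print(o["tool_pos"],o["tool_rot"],o["qpos"],o["force"])
for n in("scene","top"): cv2.imwrite(f"pics/{n}2.png",env.read_camera(n)[:,:,::-1])
a=cv2.imread("pics/scene2.png")[140:320,150:420];b=cv2.imread("pics/top2.png")[90:270,130:400]
cv2.imwrite("pics/v2.png",cv2.resize(np.hstack([a,b]),(800,267)))
```

```text
[0.63420992 0.0938798  0.0504847 ] [-1.79986624e+02 -8.76215786e-02 -9.19250515e-03] [  20.6929212    30.8107341   -40.95253761   93.9736171    22.05224027
   63.46462667 -116.24190811] [ 0.68887974 -0.26515621 -3.64547155]
```

View pics/v2.png

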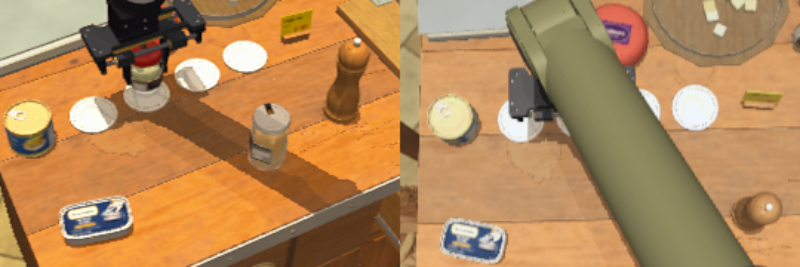

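The olive jar hangs upright just over tile_2, at (146,90) in the left half. Lowering.

Emit:
{"op": "step_arm", "data": {
  "moves": [
    {"dp":[0,0,8],"dr":[0,0,0],"fingers":1},
    {"dp":[0,0,5],"dr":[0,0,0],"fingers":1},
    {"dp":[0,0,1],"dr":[0,0,0],"fingers":1},
    {"dp":[0,0,0],"dr":[0,0,0],"fingers":1},
    {"dp":[0,0,0],"dr":[0,0,0],"fingers":1}
  ]
}}

```text
time_s: 7.18
tool_pos: [0.6334, 0.0935, 0.0361]
tool_rot: [180.0, 0.0, -0.0]
force: [-4.6, -1.7, 6.2]
grip_width: 0.055
grasp_force: 25.0
```

Emit:
{"op": "step_arm", "data": {
  "moves": [
    {"dp":[0,0,1],"dr":[0,0,0],"fingers":1},
    {"dp":[0,0,0],"dr":[0,0,0],"fingers":1},
    {"dp":[0,0,0],"dr":[0,0,0],"fingers":1},
    {"dp":[0,0,0],"dr":[0,0,0],"fingers":1},
    {"dp":[0,0,0],"dr":[0,0,0],"fingers":1}
  ]
}}

```text
time_s: 7.8
tool_pos: [0.6339, 0.0935, 0.0361]
tool_rot: [180.0, -0.1, -0.0]
force: [-6.3, -2.1, 10.2]
grip_width: 0.0549
grasp_force: 25.0
```

Emit:
{"op": "step_arm", "data": {
  "moves": [
    {"dp":[0,0,0],"dr":[0,0,0],"fingers":0},
    {"dp":[0,0,0],"dr":[0,0,0],"fingers":0},
    {"dp":[0,0,0],"dr":[0,0,0],"fingers":0},
    {"dp":[0,0,0],"dr":[0,0,0],"fingers":0},
    {"dp":[0,0,0],"dr":[0,0,0],"fingers":0}
  ]
}}

```text
time_s: 8.43
tool_pos: [0.6335, 0.0936, 0.0344]
tool_rot: [-180.0, 0.0, -0.0]
force: [-0.3, 0.2, 0.1]
grip_width: 0.0859
grasp_force: 0.0
```

Emit:
{"op": "step_arm", "data": {
  "moves": [
    {"dp":[0,0,-20],"dr":[0,0,0],"fingers":0},
    {"dp":[0,0,-50],"dr":[0,0,0],"fingers":0},
    {"dp":[0,0,-50],"dr":[0,0,0],"fingers":0},
    {"dp":[0,0,-45],"dr":[0,0,0],"fingers":0},
    {"dp":[-40,23,0],"dr":[0,0,0],"fingers":0}
  ]
}}

```text
time_s: 9.05
tool_pos: [0.5973, 0.074, 0.2058]
tool_rot: [-179.8, -0.6, 0.2]
force: [-0.5, -1.7, -0.7]
grip_width: 0.0873
grasp_force: 0.0
```

Emit:
{"op": "step_arm", "data": {
  "moves": [
    {"dp":[-45,24,0],"dr":[0,0,0],"fingers":0},
    {"dp":[-45,24,0],"dr":[0,0,0],"fingers":0},
    {"dp":[-45,23,0],"dr":[0,0,0],"fingers":0},
    {"dp":[-34,23,0],"dr":[0,0,0],"fingers":0},
    {"dp":[0,0,0],"dr":[0,0,0],"fingers":0}
  ]
}}

```text
time_s: 9.68
tool_pos: [0.4231, -0.0252, 0.2008]
tool_rot: [179.8, -0.1, -0.2]
force: [0.5, 0.1, -0.4]
grip_width: 0.087
grasp_force: 0.0
```

Run:
```python
from h import *
o=env.get_obs();print(o["tool_pos"],o["tool_rot"],o["qpos"],o["force"])
for n in("scene","top"): cv2.imwrite(f"pics/{n}3.png",env.read_camera(n)[:,:,::-1])
a=cv2.imread("pics/scene3.png")[140:320,150:420];b=cv2.imread("pics/top3.png")[90:270,130:400]
cv2.imwrite("pics/v3.png",cv2.resize(np.hstack([a,b]),(800,267)))
```

```text
[ 0.42307647 -0.02518463  0.20075051] [ 1.79760275e+02 -8.39232321e-02 -2.28616352e-01] [ 45.44829065  -9.63972538 -40.96140451 113.52523408  -6.32295961
  73.77411266 -83.5767189 ] [ 0.54445182  0.09130347 -0.40050418]
```

View pics/v3.png

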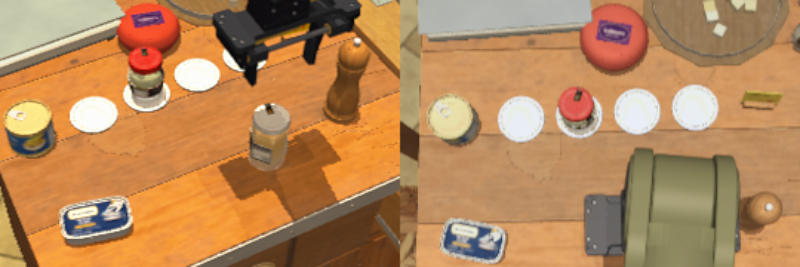

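The olive jar stands centred on tile_2, at (146,80) in the left half. Now honey.

Emit:
{"op": "step_arm", "data": {
  "moves": [
    {"dp":[1,-1,50],"dr":[0,0,0],"fingers":0},
    {"dp":[0,0,50],"dr":[0,0,0],"fingers":0},
    {"dp":[0,0,40],"dr":[0,0,0],"fingers":0},
    {"dp":[0,0,18],"dr":[0,0,0],"fingers":0},
    {"dp":[0,0,0],"dr":[0,0,0],"fingers":0}
  ]
}}

```text
time_s: 10.4
tool_pos: [0.4254, -0.0205, 0.0406]
tool_rot: [-179.8, 0.1, 0.1]
force: [-0.4, 0.2, 0.4]
grip_width: 0.0872
grasp_force: 0.0
```

Emit:
{"op": "step_arm", "data": {
  "moves": [
    {"dp":[0,0,0],"dr":[0,0,0],"fingers":1},
    {"dp":[0,0,0],"dr":[0,0,0],"fingers":1},
    {"dp":[0,0,0],"dr":[0,0,0],"fingers":1},
    {"dp":[0,0,0],"dr":[0,0,0],"fingers":1},
    {"dp":[0,0,0],"dr":[0,0,0],"fingers":1}
  ]
}}

```text
time_s: 11.02
tool_pos: [0.4264, -0.0234, 0.0423]
tool_rot: [179.9, -0.1, -0.0]
force: [0.4, -3.4, 5.5]
grip_width: 0.0597
grasp_force: 24.9
```

Emit:
{"op": "step_arm", "data": {
  "moves": [
    {"dp":[0,0,-40],"dr":[0,0,0],"fingers":1},
    {"dp":[0,0,-40],"dr":[0,0,0],"fingers":1},
    {"dp":[40,-4,0],"dr":[0,0,0],"fingers":1},
    {"dp":[40,-4,0],"dr":[0,0,0],"fingers":1},
    {"dp":[40,-4,0],"dr":[0,0,0],"fingers":1}
  ],
  "squeeze": 30
}}

```text
time_s: 11.65
tool_pos: [0.5455, -0.01, 0.1205]
tool_rot: [-180.0, 0.1, -0.0]
force: [0.5, -0.4, -3.7]
grip_width: 0.0596
grasp_force: 30.0
```

Emit:
{"op": "step_arm", "data": {
  "moves": [
    {"dp":[40,-3,0],"dr":[0,0,0],"fingers":1},
    {"dp":[35,-2,0],"dr":[0,0,0],"fingers":1},
    {"dp":[17,0,0],"dr":[0,0,0],"fingers":1},
    {"dp":[0,0,0],"dr":[0,0,0],"fingers":1},
    {"dp":[0,0,0],"dr":[0,0,0],"fingers":1}
  ]
}}

```text
time_s: 12.28
tool_pos: [0.6359, -0.005, 0.1204]
tool_rot: [-180.0, 0.2, 0.0]
force: [-0.7, -0.3, -3.8]
grip_width: 0.0595
grasp_force: 30.0
```

Emit:
{"op": "step_arm", "data": {
  "moves": [
    {"dp":[0,0,30],"dr":[0,0,0],"fingers":1},
    {"dp":[0,0,20],"dr":[0,0,0],"fingers":1},
    {"dp":[0,0,10],"dr":[0,0,0],"fingers":1},
    {"dp":[0,0,0],"dr":[0,0,0],"fingers":1},
    {"dp":[0,0,0],"dr":[0,0,0],"fingers":1}
  ]
}}

```text
time_s: 12.9
tool_pos: [0.6382, -0.0053, 0.0625]
tool_rot: [180.0, -0.1, -0.0]
force: [-0.2, 0.5, -3.9]
grip_width: 0.0595
grasp_force: 30.0
```

Emit:
{"op": "step_arm", "data": {
  "moves": [
    {"dp":[0,1,8],"dr":[0,0,0],"fingers":1},
    {"dp":[0,0,5],"dr":[0,0,0],"fingers":1},
    {"dp":[0,0,1],"dr":[0,0,0],"fingers":1},
    {"dp":[0,0,0],"dr":[0,0,0],"fingers":1},
    {"dp":[0,0,0],"dr":[0,0,0],"fingers":1}
  ]
}}

```text
time_s: 13.52
tool_pos: [0.6376, -0.0067, 0.0485]
tool_rot: [179.9, -0.0, -0.0]
force: [-3.9, -0.6, 4.2]
grip_width: 0.0596
grasp_force: 29.9
```

Emit:
{"op": "step_arm", "data": {
  "moves": [
    {"dp":[0,0,1],"dr":[0,0,0],"fingers":1},
    {"dp":[0,0,0],"dr":[0,0,0],"fingers":1},
    {"dp":[0,0,0],"dr":[0,0,0],"fingers":1},
    {"dp":[0,0,0],"dr":[0,0,0],"fingers":1},
    {"dp":[0,0,0],"dr":[0,0,0],"fingers":1}
  ]
}}

```text
time_s: 14.15
tool_pos: [0.6376, -0.0067, 0.0484]
tool_rot: [179.9, -0.0, -0.0]
force: [-5.9, -1.6, 10.7]
grip_width: 0.0596
grasp_force: 29.9
```

Emit:
{"op": "step_arm", "data": {
  "moves": [
    {"dp":[0,0,0],"dr":[0,0,0],"fingers":0},
    {"dp":[0,0,0],"dr":[0,0,0],"fingers":0},
    {"dp":[0,0,0],"dr":[0,0,0],"fingers":0},
    {"dp":[0,0,0],"dr":[0,0,0],"fingers":0},
    {"dp":[0,0,0],"dr":[0,0,0],"fingers":0}
  ]
}}

```text
time_s: 14.78
tool_pos: [0.6375, -0.0063, 0.0463]
tool_rot: [-180.0, 0.0, -0.0]
force: [-0.2, 0.2, -0.0]
grip_width: 0.0863
grasp_force: 0.0
```

Emit:
{"op": "step_arm", "data": {
  "moves": [
    {"dp":[0,0,-20],"dr":[0,0,0],"fingers":0},
    {"dp":[0,0,-50],"dr":[0,0,0],"fingers":0},
    {"dp":[0,0,-50],"dr":[0,0,0],"fingers":0},
    {"dp":[0,0,-50],"dr":[0,0,0],"fingers":0},
    {"dp":[0,0,-40],"dr":[0,0,0],"fingers":0}
  ]
}}

```text
time_s: 15.4
tool_pos: [0.638, -0.0059, 0.2608]
tool_rot: [180.0, -0.2, 0.0]
force: [0.8, 0.3, 0.3]
grip_width: 0.0872
grasp_force: 0.0
```

Emit:
{"op": "step_arm", "data": {
  "moves": [
    {"dp":[-42,40,0],"dr":[0,0,0],"fingers":0},
    {"dp":[-42,40,0],"dr":[0,0,0],"fingers":0},
    {"dp":[-42,40,0],"dr":[0,0,0],"fingers":0},
    {"dp":[-42,40,0],"dr":[0,0,0],"fingers":0},
    {"dp":[-15,20,0],"dr":[0,0,0],"fingers":0}
  ]
}}

```text
time_s: 16.02
tool_pos: [0.4522, -0.189, 0.2581]
tool_rot: [179.8, -0.0, -0.3]
force: [-0.4, 0.5, 0.0]
grip_width: 0.0872
grasp_force: 0.0
```

Emit:
{"op": "step_arm", "data": {
  "moves": [
    {"dp":[0,0,40],"dr":[0,0,0],"fingers":0},
    {"dp":[0,0,0],"dr":[0,0,0],"fingers":0},
    {"dp":[0,0,0],"dr":[0,0,0],"fingers":0},
    {"dp":[0,0,0],"dr":[0,0,0],"fingers":0},
    {"dp":[0,0,0],"dr":[0,0,0],"fingers":0}
  ]
}}

```text
time_s: 16.65
tool_pos: [0.4552, -0.1862, 0.2175]
tool_rot: [180.0, -0.1, 0.0]
force: [0.1, -0.0, 0.2]
grip_width: 0.0871
grasp_force: 0.0
```

Run:
```python
from h import *
o=env.get_obs();print(o["tool_pos"],o["tool_rot"],o["qpos"],o["force"])
for n in("scene","top"): cv2.imwrite(f"pics/{n}4.png",env.read_camera(n)[:,:,::-1])
a=cv2.imread("pics/scene4.png")[140:320,170:440];b=cv2.imread("pics/top4.png")[90:270,130:400]
cv2.imwrite("pics/v4.png",cv2.resize(np.hstack([a,b]),(800,267)))
```

```text
[ 0.45521731 -0.18618387  0.21751322] [ 1.79956654e+02 -7.47453062e-02  3.42595231e-02] [ 60.26902365   0.76912218 -41.03286508 104.20803013   0.53922322
  75.12754308 -70.86469909] [ 0.09325447 -0.03500139  0.18003431]
```

View pics/v4.png

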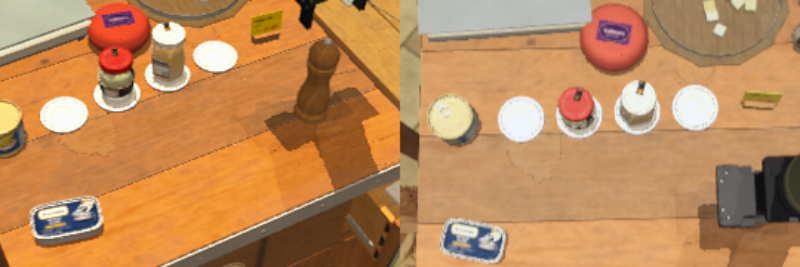

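Honey stands on tile_3, at (168,55) in the left half, and the gripper is over the mill.

Emit:
{"op": "step_arm", "data": {
  "moves": [
    {"dp":[0,1,40],"dr":[0,0,0],"fingers":0},
    {"dp":[0,0,35],"dr":[0,0,0],"fingers":0},
    {"dp":[0,0,21],"dr":[0,0,0],"fingers":0},
    {"dp":[0,0,0],"dr":[0,0,0],"fingers":0},
    {"dp":[0,0,0],"dr":[0,0,0],"fingers":0}
  ]
}}

```text
time_s: 17.38
tool_pos: [0.4552, -0.1876, 0.1216]
tool_rot: [180.0, -0.1, -0.0]
force: [0.5, 0.3, 0.5]
grip_width: 0.0872
grasp_force: 0.0
```

Emit:
{"op": "step_arm", "data": {
  "moves": [
    {"dp":[0,0,0],"dr":[0,0,0],"fingers":1},
    {"dp":[0,0,0],"dr":[0,0,0],"fingers":1},
    {"dp":[0,0,0],"dr":[0,0,0],"fingers":1},
    {"dp":[0,0,0],"dr":[0,0,0],"fingers":1},
    {"dp":[0,0,0],"dr":[0,0,0],"fingers":1}
  ],
  "squeeze": 20
}}

```text
time_s: 18.0
tool_pos: [0.4545, -0.1875, 0.1206]
tool_rot: [180.0, -0.0, -0.0]
force: [-0.3, 0.1, -0.2]
grip_width: 0.0474
grasp_force: 20.0
```

Emit:
{"op": "step_arm", "data": {
  "moves": [
    {"dp":[0,0,-30],"dr":[0,0,0],"fingers":1},
    {"dp":[0,0,-30],"dr":[0,0,0],"fingers":1},
    {"dp":[12,-20,-10],"dr":[0,0,0],"fingers":1},
    {"dp":[22,-30,0],"dr":[0,0,0],"fingers":1},
    {"dp":[28,-20,0],"dr":[0,0,0],"fingers":1}
  ]
}}

```text
time_s: 18.62
tool_pos: [0.5166, -0.1162, 0.1905]
tool_rot: [180.0, 0.0, -0.0]
force: [0.3, -0.4, -1.4]
grip_width: 0.0478
grasp_force: 20.0
```

Emit:
{"op": "step_arm", "data": {
  "moves": [
    {"dp":[28,-10,0],"dr":[0,0,0],"fingers":1},
    {"dp":[28,-2,0],"dr":[0,0,0],"fingers":1},
    {"dp":[28,0,0],"dr":[0,0,0],"fingers":1},
    {"dp":[24,0,0],"dr":[0,0,0],"fingers":1},
    {"dp":[12,0,0],"dr":[0,0,0],"fingers":1}
  ]
}}

```text
time_s: 19.25
tool_pos: [0.637, -0.1052, 0.1895]
tool_rot: [-179.9, 0.1, 0.0]
force: [0.1, 0.3, -1.4]
grip_width: 0.0476
grasp_force: 20.0
```

Emit:
{"op": "step_arm", "data": {
  "moves": [
    {"dp":[6,0,0],"dr":[0,0,0],"fingers":1},
    {"dp":[0,0,20],"dr":[0,0,0],"fingers":1},
    {"dp":[0,0,20],"dr":[0,0,0],"fingers":1},
    {"dp":[0,0,0],"dr":[0,0,0],"fingers":1},
    {"dp":[0,0,0],"dr":[0,0,0],"fingers":1}
  ]
}}

```text
time_s: 19.88
tool_pos: [0.6423, -0.1055, 0.1505]
tool_rot: [180.0, 0.0, -0.0]
force: [1.1, -0.3, -0.7]
grip_width: 0.0475
grasp_force: 20.0
```

Run:
```python
from h import *
o=env.get_obs();print(o["tool_pos"],o["tool_rot"],o["qpos"],o["force"])
for n in("scene","top"): cv2.imwrite(f"pics/{n}5.png",env.read_camera(n)[:,:,::-1])
a=cv2.imread("pics/scene5.png")[110:230,240:420];b=cv2.imread("pics/top5.png")[110:230,240:420]
cv2.imwrite("pics/v5.png",cv2.resize(np.hstack([a,b]),(800,267)))
```

```text
[ 0.64230741 -0.10552796  0.15050687] [ 1.79990181e+02  6.38107434e-03 -1.88865492e-02] [ 40.15897731  27.05714909 -44.17863694  87.03768518  19.2896977
  73.76113224 -96.32422452] [ 1.13481623 -0.30985751 -0.70028055]
```

View pics/v5.png

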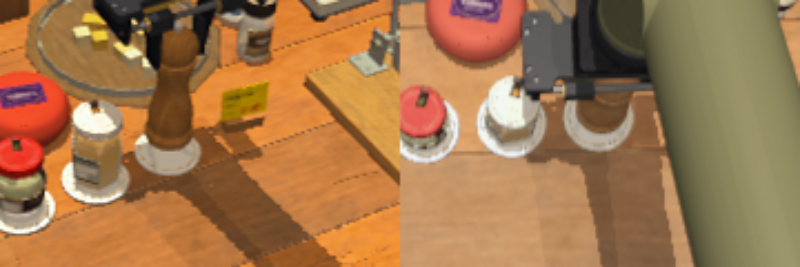

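The mill hangs upright over tile_4, with its base at (167,140) in the left half, and the card is clear. Lowering.

Emit:
{"op": "step_arm", "data": {
  "moves": [
    {"dp":[0,1,10],"dr":[0,0,0],"fingers":1},
    {"dp":[0,0,7],"dr":[0,0,0],"fingers":1},
    {"dp":[0,0,3],"dr":[0,0,0],"fingers":1},
    {"dp":[0,0,2],"dr":[0,0,0],"fingers":1},
    {"dp":[0,0,0],"dr":[0,0,0],"fingers":1}
  ]
}}

```text
time_s: 20.6
tool_pos: [0.6425, -0.1063, 0.1285]
tool_rot: [-180.0, 0.0, -0.0]
force: [0.0, 0.2, -1.4]
grip_width: 0.048
grasp_force: 20.0
```

Emit:
{"op": "step_arm", "data": {
  "moves": [
    {"dp":[0,0,1],"dr":[0,0,0],"fingers":1},
    {"dp":[0,0,0],"dr":[0,0,0],"fingers":1},
    {"dp":[0,0,0],"dr":[0,0,0],"fingers":1},
    {"dp":[0,0,0],"dr":[0,0,0],"fingers":1},
    {"dp":[0,0,0],"dr":[0,0,0],"fingers":1}
  ]
}}

```text
time_s: 21.22
tool_pos: [0.6425, -0.1064, 0.1276]
tool_rot: [180.0, -0.0, -0.0]
force: [0.3, 0.6, -1.0]
grip_width: 0.0472
grasp_force: 20.0
```

Emit:
{"op": "step_arm", "data": {
  "moves": [
    {"dp":[0,0,1],"dr":[0,0,0],"fingers":1},
    {"dp":[0,0,0],"dr":[0,0,0],"fingers":1},
    {"dp":[0,0,0],"dr":[0,0,0],"fingers":1},
    {"dp":[0,0,0],"dr":[0,0,0],"fingers":1},
    {"dp":[0,0,0],"dr":[0,0,0],"fingers":1}
  ]
}}

```text
time_s: 21.85
tool_pos: [0.6426, -0.1064, 0.1267]
tool_rot: [180.0, -0.0, -0.0]
force: [-0.8, -0.3, 0.8]
grip_width: 0.0479
grasp_force: 20.0
```

Contact made; release and go to the fish tin.

Emit:
{"op": "step_arm", "data": {
  "moves": [
    {"dp":[0,0,0],"dr":[0,0,0],"fingers":0},
    {"dp":[0,0,0],"dr":[0,0,0],"fingers":0},
    {"dp":[0,0,0],"dr":[0,0,0],"fingers":0},
    {"dp":[0,0,0],"dr":[0,0,0],"fingers":0},
    {"dp":[0,0,0],"dr":[0,0,0],"fingers":0}
  ]
}}

```text
time_s: 22.48
tool_pos: [0.6425, -0.1064, 0.1266]
tool_rot: [180.0, -0.0, -0.0]
force: [-0.0, -0.9, -0.9]
grip_width: 0.0849
grasp_force: 0.0
```

Emit:
{"op": "step_arm", "data": {
  "moves": [
    {"dp":[0,0,-15],"dr":[0,0,0],"fingers":0},
    {"dp":[0,0,-40],"dr":[0,0,0],"fingers":0},
    {"dp":[0,0,-50],"dr":[0,0,0],"fingers":0},
    {"dp":[-28,-46,-20],"dr":[0,0,0],"fingers":0},
    {"dp":[-28,-47,0],"dr":[0,0,0],"fingers":0}
  ]
}}

```text
time_s: 23.1
tool_pos: [0.5875, -0.0118, 0.255]
tool_rot: [-180.0, -0.3, -0.1]
force: [0.1, 0.3, -0.6]
grip_width: 0.0868
grasp_force: 0.0
```

Emit:
{"op": "step_arm", "data": {
  "moves": [
    {"dp":[-28,-47,0],"dr":[0,0,0],"fingers":0},
    {"dp":[-28,-47,0],"dr":[0,0,0],"fingers":0},
    {"dp":[-28,-47,0],"dr":[0,0,0],"fingers":0},
    {"dp":[-28,-47,0],"dr":[0,0,0],"fingers":0},
    {"dp":[-27,-47,0],"dr":[0,0,0],"fingers":0}
  ]
}}

```text
time_s: 23.72
tool_pos: [0.4466, 0.2235, 0.2527]
tool_rot: [180.0, -0.1, 0.0]
force: [-0.0, -0.2, 0.4]
grip_width: 0.0872
grasp_force: 0.0
```

Emit:
{"op": "step_arm", "data": {
  "moves": [
    {"dp":[-24,-48,0],"dr":[0,0,0],"fingers":0},
    {"dp":[0,0,0],"dr":[0,0,-0.169],"fingers":0},
    {"dp":[0,0,0],"dr":[0,0,-0.169],"fingers":0},
    {"dp":[0,0,0],"dr":[0,0,-0.169],"fingers":0},
    {"dp":[0,0,0],"dr":[0,0,-0.169],"fingers":0}
  ]
}}

```text
time_s: 24.35
tool_pos: [0.4235, 0.2702, 0.2526]
tool_rot: [179.9, -0.1, 39.1]
force: [0.4, 0.5, -0.5]
grip_width: 0.0871
grasp_force: 0.0
```

Emit:
{"op": "step_arm", "data": {
  "moves": [
    {"dp":[0,0,0],"dr":[0,0,-0.169],"fingers":0},
    {"dp":[0,0,0],"dr":[0,0,-0.169],"fingers":0},
    {"dp":[0,0,0],"dr":[0,0,-0.169],"fingers":0},
    {"dp":[0,0,0],"dr":[0,0,-0.168],"fingers":0},
    {"dp":[0,0,0],"dr":[0,0,0],"fingers":0}
  ]
}}

```text
time_s: 24.98
tool_pos: [0.4236, 0.2701, 0.2524]
tool_rot: [179.9, -0.0, 77.3]
force: [-0.0, -0.1, -0.2]
grip_width: 0.0868
grasp_force: 0.0
```

Run:
```python
from h import *
o=env.get_obs();print(o["tool_pos"],o["tool_rot"],o["qpos"],o["force"])
for n in("scene","top"): cv2.imwrite(f"pics/{n}6.png",env.read_camera(n)[:,:,::-1])
a=cv2.imread("pics/scene6.png")[140:320,140:410];b=cv2.imread("pics/top6.png")[110:290,130:400]
cv2.imwrite("pics/v6.png",cv2.resize(np.hstack([a,b]),(800,267)))
```

```text
[0.42357322 0.27008504 0.25235531] [ 1.79925606e+02 -3.26156826e-03  7.73270201e+01] [ 30.48790718   3.42262765 -67.36620132  99.34921007   3.27014861
  79.29847895 -50.11997395] [-0.03773122 -0.13421299 -0.24474128]
```

View pics/v6.png

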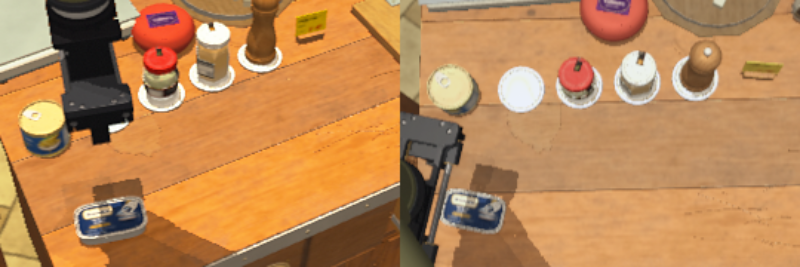

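Mill stands on tile_4, at (262,35) in the left half, and the gripper is over the fish tin, aligned with it. Descending.

Emit:
{"op": "step_arm", "data": {
  "moves": [
    {"dp":[0,0,50],"dr":[0,0,0],"fingers":0},
    {"dp":[0,0,50],"dr":[0,0,0],"fingers":0},
    {"dp":[0,0,50],"dr":[0,0,0],"fingers":0},
    {"dp":[0,0,40],"dr":[0,0,0],"fingers":0},
    {"dp":[0,0,0],"dr":[0,0,0],"fingers":0}
  ]
}}

```text
time_s: 25.7
tool_pos: [0.4213, 0.2686, 0.0593]
tool_rot: [-179.7, 0.2, 77.3]
force: [0.6, -0.5, 0.1]
grip_width: 0.087
grasp_force: 0.0
```

Emit:
{"op": "step_arm", "data": {
  "moves": [
    {"dp":[0,0,30],"dr":[0,0,0],"fingers":0},
    {"dp":[0,0,20],"dr":[0,0,0],"fingers":0},
    {"dp":[0,0,7],"dr":[0,0,0],"fingers":0},
    {"dp":[0,0,0],"dr":[0,0,0],"fingers":0},
    {"dp":[0,0,0],"dr":[0,0,0],"fingers":0}
  ]
}}

```text
time_s: 26.32
tool_pos: [0.4243, 0.2701, 0.0055]
tool_rot: [179.9, -0.0, 77.4]
force: [0.1, 0.1, -0.3]
grip_width: 0.0872
grasp_force: 0.0
```

Emit:
{"op": "step_arm", "data": {
  "moves": [
    {"dp":[0,0,1],"dr":[0,0,0],"fingers":1},
    {"dp":[0,0,0],"dr":[0,0,0],"fingers":1},
    {"dp":[0,0,0],"dr":[0,0,0],"fingers":1},
    {"dp":[0,0,0],"dr":[0,0,0],"fingers":1},
    {"dp":[0,0,0],"dr":[0,0,0],"fingers":1}
  ]
}}

```text
time_s: 26.95
tool_pos: [0.4234, 0.2697, 0.0036]
tool_rot: [-180.0, 0.0, 77.4]
force: [-1.1, -1.0, 1.3]
grip_width: 0.0591
grasp_force: 20.0
```

Run:
```python
from h import *
o=env.get_obs();p=o["tool_pos"];y=np.radians(o["tool_rot"][2]);print(p,o["tool_rot"],o["qpos"],o["force"])
d=np.array([.6297,.1935])-p[:2];print("tool dx,dy mm",1e3*(d@[np.cos(y),np.sin(y)]),1e3*(d@[np.sin(y),-np.cos(y)]), "after turn to 87.5: row dir",np.degrees(np.arctan2(.2997,-.0127)))
```

```text
[0.42344986 0.2696711  0.00357754] [-1.79991115e+02  1.25228836e-02  7.73971860e+01] [ 15.40461419  24.35316951 -57.92913677 115.05191079  25.49530997
  54.27449896 -68.2439369 ] [-1.09070902 -1.01792663  1.31306035]
tool dx,dy mm -29.333874255263208 217.90062188071713 after turn to 87.5: row dir 92.42649755571264
```

Emit:
{"op": "step_arm", "data": {
  "moves": [
    {"dp":[0,0,-30],"dr":[0,0,0],"fingers":1},
    {"dp":[0,0,-30],"dr":[0,0,0],"fingers":1},
    {"dp":[0,0,-25],"dr":[0,0,0],"fingers":1},
    {"dp":[-15,10,0],"dr":[0,0,0],"fingers":1},
    {"dp":[-14,30,0],"dr":[0,0,0],"fingers":1}
  ]
}}

```text
time_s: 27.58
tool_pos: [0.4555, 0.2326, 0.0887]
tool_rot: [180.0, 0.1, 77.6]
force: [0.6, 0.9, -1.1]
grip_width: 0.0595
grasp_force: 20.0
```

Emit:
{"op": "step_arm", "data": {
  "moves": [
    {"dp":[0,40,0],"dr":[0,0,0],"fingers":1},
    {"dp":[0,40,0],"dr":[0,0,0],"fingers":1},
    {"dp":[0,40,0],"dr":[0,0,0],"fingers":1},
    {"dp":[0,40,0],"dr":[0,0,0],"fingers":1},
    {"dp":[0,18,0],"dr":[0,0,0],"fingers":1}
  ]
}}

```text
time_s: 28.2
tool_pos: [0.632, 0.1919, 0.0873]
tool_rot: [-180.0, 0.0, 77.2]
force: [-0.4, 0.1, -2.3]
grip_width: 0.0595
grasp_force: 20.0
```

Emit:
{"op": "step_arm", "data": {
  "moves": [
    {"dp":[0,0,20],"dr":[0,0,0],"fingers":1},
    {"dp":[0,0,20],"dr":[0,0,0],"fingers":1},
    {"dp":[0,0,15],"dr":[0,0,0],"fingers":1},
    {"dp":[0,0,0],"dr":[0,0,0],"fingers":1},
    {"dp":[0,0,0],"dr":[0,0,0],"fingers":1}
  ]
}}

```text
time_s: 28.82
tool_pos: [0.63, 0.1942, 0.034]
tool_rot: [180.0, -0.0, 77.4]
force: [-0.4, -0.7, -1.3]
grip_width: 0.0593
grasp_force: 20.0
```

Run:
```python
from h import *
o=env.get_obs();p=o["tool_pos"];y=np.radians(o["tool_rot"][2]);print(p,o["tool_rot"],o["qpos"],o["force"])
d=np.array([.6297,.1935])-p[:2];print("tool dx,dy mm",1e3*(d@[np.cos(y),np.sin(y)]),1e3*(d@[np.sin(y),-np.cos(y)]))
for n in("scene","top"): cv2.imwrite(f"pics/{n}7.png",env.read_camera(n)[:,:,::-1])
a=cv2.imread("pics/scene7.png")[130:270,140:350];b=cv2.imread("pics/top7.png")[110:250,140:350]
cv2.imwrite("pics/v7.png",cv2.resize(np.hstack([a,b]),(800,267)))
```

```text
[0.63002223 0.19417469 0.03395633] [ 1.79966672e+02 -1.87132011e-02  7.74255306e+01] [ 17.59315003  38.04956678 -50.86594435  91.51070536  31.62218341
  65.78392927 -53.19815114] [-0.37215538 -0.67232565 -1.26793158]
tool dx,dy mm -0.728659474519483 -0.1676136890946674
```

View pics/v7.png

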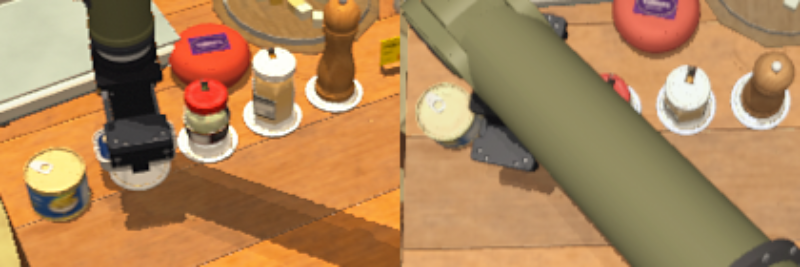

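The fish tin is held level over tile_1, at (140,160) in the left half, and the pate tin and olive jar are clear. Lowering.

Emit:
{"op": "step_arm", "data": {
  "moves": [
    {"dp":[0,0,10],"dr":[0,0,0],"fingers":1},
    {"dp":[0,0,8],"dr":[0,0,0],"fingers":1},
    {"dp":[0,0,4],"dr":[0,0,0],"fingers":1},
    {"dp":[0,0,2],"dr":[0,0,0],"fingers":1},
    {"dp":[0,0,0],"dr":[0,0,0],"fingers":1}
  ]
}}

```text
time_s: 29.55
tool_pos: [0.6301, 0.1939, 0.0097]
tool_rot: [180.0, -0.0, 77.4]
force: [-0.2, -0.2, -0.2]
grip_width: 0.0595
grasp_force: 20.0
```

Emit:
{"op": "step_arm", "data": {
  "moves": [
    {"dp":[0,0,1],"dr":[0,0,0],"fingers":1},
    {"dp":[0,0,0],"dr":[0,0,0],"fingers":1},
    {"dp":[0,0,0],"dr":[0,0,0],"fingers":1},
    {"dp":[0,0,0],"dr":[0,0,0],"fingers":1},
    {"dp":[0,0,0],"dr":[0,0,0],"fingers":1}
  ]
}}

```text
time_s: 30.18
tool_pos: [0.6302, 0.1939, 0.0096]
tool_rot: [180.0, 0.0, 77.4]
force: [-2.0, -1.2, 4.9]
grip_width: 0.0594
grasp_force: 20.0
```

Contact. Release, rise and retreat.

Emit:
{"op": "step_arm", "data": {
  "moves": [
    {"dp":[0,0,0],"dr":[0,0,0],"fingers":0},
    {"dp":[0,0,0],"dr":[0,0,0],"fingers":0},
    {"dp":[0,0,0],"dr":[0,0,0],"fingers":0},
    {"dp":[0,0,0],"dr":[0,0,0],"fingers":0},
    {"dp":[0,0,0],"dr":[0,0,0],"fingers":0}
  ]
}}

```text
time_s: 30.8
tool_pos: [0.63, 0.1938, 0.0084]
tool_rot: [-180.0, 0.0, 77.4]
force: [-0.9, 0.5, -0.2]
grip_width: 0.0871
grasp_force: 0.0
```

Emit:
{"op": "step_arm", "data": {
  "moves": [
    {"dp":[0,0,-20],"dr":[0,0,0],"fingers":0},
    {"dp":[0,0,-50],"dr":[0,0,0],"fingers":0},
    {"dp":[0,0,-60],"dr":[0,0,0],"fingers":0},
    {"dp":[0,0,-60],"dr":[0,0,0],"fingers":0},
    {"dp":[0,-50,-40],"dr":[0,0,0],"fingers":0}
  ]
}}

```text
time_s: 31.42
tool_pos: [0.5853, 0.2036, 0.2421]
tool_rot: [179.7, -0.2, 77.1]
force: [-0.4, 0.1, 1.2]
grip_width: 0.0866
grasp_force: 0.0
```

Emit:
{"op": "step_arm", "data": {
  "moves": [
    {"dp":[0,-50,0],"dr":[0,0,0],"fingers":0},
    {"dp":[0,-50,0],"dr":[0,0,0],"fingers":0},
    {"dp":[0,-40,0],"dr":[0,0,0],"fingers":0},
    {"dp":[0,-20,0],"dr":[0,0,0],"fingers":0},
    {"dp":[0,0,0],"dr":[0,0,0],"fingers":0}
  ]
}}

```text
time_s: 32.05
tool_pos: [0.4254, 0.2402, 0.2386]
tool_rot: [179.8, 0.2, 77.5]
force: [-0.0, -0.3, -0.3]
grip_width: 0.0871
grasp_force: 0.0
```

Run:
```python
from h import *
o=env.get_obs();print(o["tool_pos"],o["force"])
for n in("scene","top"): cv2.imwrite(f"pics/{n}8.png",env.read_camera(n)[:,:,::-1])
S,T=[cv2.imread(f"pics/{n}8.png") for n in("scene","top")]
white=lambda h,s,v:(s<60)&(v>150); red=lambda h,s,v:((h<6)|(h>172))&(s>150)&(v>90)
t=T[:,:,::-1].copy()
for nm,b,f,z in(("honey",(275,140,306,175),white,.105),("olive",(238,143,268,178),red,.092),("knob",(322,140,350,160),lambda h,s,v:(s<75)&(v>110),.173)):
    for e,a in blobs(t,b,f,6): print(nm,np.round(e[0],1),np.round(e[1],1),np.round(onz("top",e[0],z),4))
cv2.imwrite("pics/v8.png",cv2.resize(np.hstack([S[120:260,150:360],T[110:250,140:400]]),(800,240)))
```

```text
[0.42535103 0.24017093 0.23857201] [-0.00635302 -0.26054289 -0.33601567]
honey [289.8 163.6] [31.3 38.6] [ 0.6171 -0.004   0.105 ]
olive [248.2 160. ] [22.9 23.8] [0.6313 0.0935 0.092 ]
knob [337.1 144.4] [4.5 5.4] [ 0.6416 -0.1068  0.173 ]
```

View pics/v8.png

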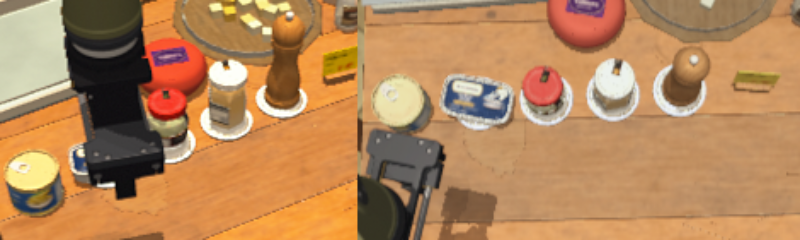

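All four stand upright on their tiles: fish at (478,100), olive (543,88), honey (615,82) and mill (688,70) in the right half, with the card and pate tin in place. Olive is within 3 mm and the mill within 1 mm; the honey lid merged with its tile, so I recheck honey and fish before handing in.

Run:
```python
from h import *
T=cv2.imread("pics/top8.png")
m=env.camera_model("top");R,t=np.array(m["R"]),np.array(m["t"])
def pr(X):
    c=R@np.array(X)+t;return c[0]/c[2]*m["fx"]+m["cx"],c[1]/c[2]*m["fy"]+m["cy"]
print("honey lid expected px",pr([.6381,-.0062,.105]),"observed ~(291.3,156.7)->",onz("top",(291.3,156.7),.105))
x0,y0,x1,y1=180,140,234,186;lab=cv2.cvtColor(T[y0:y1,x0:x1],cv2.COLOR_BGR2HSV).astype(int)
k=cv2.morphologyEx(((lab[...,0]>95)&(lab[...,0]<135)&(lab[...,1]>90)).astype(np.uint8),cv2.MORPH_CLOSE,np.ones((9,9)))
q=max(cv2.findContours(k,0,1)[0],key=cv2.contourArea)+np.array([x0,y0],np.int32)
print("fish blue top",cv2.minAreaRect(np.array([onz("top",p[0],.029)[:2] for p in q],np.float32)))
for u in((pr([.6381,-.0062,.105])),): pass
for n,p in(("pate before",(0,)),):
    d=cv2.absdiff(cv2.imread("pics/top0.png"),T); print("card diff",d[145:168,355:395].mean(),"pate diff",d[150:190,148:184].mean())
```

```text
honey lid expected px (np.float64(290.49544206460007), np.float64(154.82700122598135)) observed ~(291.3,156.7)-> [ 0.63355502 -0.00795078  0.105     ]
fish blue top ((0.629754364490509, 0.19355744123458862), (0.090702585875988, 0.04804607108235359), 78.5527572631836)
card diff 7.148550724637682 pate diff 9.247916666666667
```

```bash
python3 -c "
from cell import env
print(env.sign_off())"
```

```text
the job is handed in; nothing more can be done
None
```

The job is handed in: the mill is on tile_4 beside the price card, then honey on tile_3, olive on tile_2 and the fish tin on tile_1, all upright and within about 5 mm of centre in the last picture; the card and pate tin look unmoved, and no verdict came back.

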